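# Draw a glazed tile from the slotted rack and lean it on the examination easel

### The job

Push the orange keeper bar of the rack outward until it is clear of the tiles, then slide the blue tile straight up out of its slot. Set it down gently on the ledge of the wooden easel, roughly in the middle and square, leaning against the backrest with its white-patterned face to the front, and let go. Leave the keeper open, and do not disturb the other two slabs, the stone or the brush.

Things in the scene. Friction and masses are not known exactly. Their poses are not given: they have to be found in the camera images.
- rack: fixed wooden rack, 230 mm long (x), origin at the centre of its underside. Slabs stand across it, along y, on its floor (z = 10 mm; slab tops at 130 mm) in 13 mm slots at x = -70, 0, +70 mm. Slotted cheeks at |y| = 55 to 84 mm, tops at z = 75 mm; open between them. Two posts at x = -100 and 100, y = 95 mm, 134 mm high, carry the keeper
- keeper (a joint): orange keeper bar sliding along the rack's +y: 0 m shut, 0.05 m its open stop; needs about 2 N, stays where left. A flat plate 225 mm long (rack x), 55 mm wide, z = 134 to 142 mm; at 0 its inner edge is at rack y = 50 mm, covering the last 20 mm of the slabs' tops; clear of them from 0.02 m on
- keeper_tab (a point): middle of the keeper's upright orange tab, on its inner edge: 70 mm long (rack x), 8 mm thick (rack y), from z = 142 to 177 mm; the point is 162 mm above the table and moves with the keeper. Push it towards the rack's +y
- blue_tile: blue glazed tile with a white pattern on its +x face, in one of the rack's slots, 140 mm wide (its y), 10 mm thick (its x), 120 mm tall (its z); origin at the centre of its underside; about 0.4 kg. Starts upright with its axes parallel to the rack's
- clay_tile: terracotta tile in another slot of the rack (leave alone), 140 mm wide (its y), 10 mm thick (its x), 120 mm tall (its z); origin at the centre of its underside
- marble_slab: white-grey marble slab in the third slot (leave alone), 140 mm wide (its y), 10 mm thick (its x), 120 mm tall (its z); origin at the centre of its underside
- easel: fixed wooden easel, origin at the centre of its underside, front to its +x. Backrest 190 mm wide (y), 65 mm high along its slope, 10 mm thick, leaning 20 degrees (0.349 rad) back, its top towards -x. At its foot a ledge square to the backrest, 15 mm deep up to a lip 8 mm high above the ledge and 6 mm thick. Base plate 130 x 200 x 12 mm
- easel_seat (a point): mid-width point of the inner corner where the ledge's top meets the backrest's front face, at x = 10, y = 0, z = 35 mm in the easel's frame. A seated tile's underside centre is 5 mm from it, square off the backrest
- easel_front (a point): point on the table side in front of the easel's lip, at x = 50, y = 0, z = 12 mm in the easel's frame; marks which side is its front
- stone: pale stone fragment lying on the table, about 70 x 110 x 52 mm, origin at the centre of its underside (leave alone)
- scrub_brush: wooden scrubbing brush lying on the table, 50 x 150 x 36 mm, origin at the centre of its underside (leave alone)
There are look-alikes about, which are no part of the job. There is more than one size of the blue_tile; the job needs the smallest.

How it is judged:
By the outcome, as a careful person would: the job done as asked, in the order asked, and still so for the second after the job is handed in, with the robot touching nothing.
It also fails if it takes over 50 s, if anything falls off the work surface, if the arm or the gripper's body presses on something with over 40 N, if the wrist force passes 120 N, or if a joint passes its speed limit or range.

### The arm

A 6-joint arm with a two-finger parallel gripper is mounted at the origin on the work surface. World frame = base frame: x ahead of the robot, y to its left, z up, the work surface at z = 0. Lengths are in mm, angles in rad, forces in N, time in s.
With the tool pointing down it reaches from about 400 to 925 mm from the base axis. Payload 12.5 kg.
Tool frame: the origin (TCP) lies midway between the tips of the shut fingers; the grasp point (between the pads) lies 19 mm behind it; z points along the fingers, y is the line along which they close (so a half turn about z gives the same grasp; the last joint's range is limited). The gripper opens to 95 mm and grips with 3 to 60 N. Pads are 20 mm wide; open, the fingers measure 119 mm over their backs; the gripper's body (75 mm by 180 mm) begins 59 mm behind the grasp point.
Start: joints at [1.202, 0.491, 1.559, -0, 1.092, -0.106], TCP at [162.348, 603.564, 214.661] pointing down, gripper open.
Joint ranges: [-3.1, 3.1], [-0.84, 2.19], [0.05, 2.79], [-1.13, 4.28], [0.06, 2.93], [-2.69, 2.69]. Speed limits (rad/s): [2.22, 2.22, 2.79, 3.14, 3.14, 3.14].

### API

Orientations are given as [roll, pitch, yaw] about the fixed x, y, z axes, in that order (R = Rz(yaw) Ry(pitch) Rx(roll)).
In Python, from cell import env gives the robot as it stands.
- The arm moves only by the shell command python3 -m inch 'ROWS'. ROWS is JSON, a list of rows, each a list of 7 numbers: the turn, a rotation vector about the tool's x, y, z in rad, then the shift along the tool's x, y, z in cm, then the closure, from -1 (fully open) to 1 (shut). A call has 1 to 20 rows; each row shifts and turns the commanded pose from where the row before left it, along the tool's axes as they then stand; what a row does not reach is not made up. A row lasts 1/8 s, in which the tool goes at most 62.5 mm and 10.7 degrees, less where a joint would pass 70% of its speed; a pose out of reach is approached as far as the arm can. A call with a gripper value outside its range is refused whole. The fingers move at their own pace and stop on an object; the grip force is fixed at half the most. Time passes only in rows, so rows that do not move let the fingers close. It gives the time, the measured TCP pose, the force, the opening and the grip force at its end, in the units of the state.
- env.state(): the state, without advancing time (a new reading comes with each control period).
- env.read_camera(name): name is "side" or "top" or "wrist"; returns a dict with "img" (420x560x3 uint8, red, green, blue), "depth" (420x560 float32, mm along the optical axis (not along the pixel's ray), 0 where there is no reading), "fx", "fy", "cx", "cy" (pixels), "D" ([k1, k2, p1, p2, k3] as OpenCV has them; the pictures are not rectified), "position" and "orientation" of the camera in the world. Camera axes: x right, y down, z forward; pixel columns grow to the right and rows downward; lengths in mm; the calibration is good to about 2 mm. A picture is of the moment at which its call begins.
- env.job_done(): hands the job in; it is judged then, once.
Trained networks look in a picture, given as the dict that the camera call returned (one of the last four; its "shot" number tells which), for a name from the list of things; names that differ only in an ending like _2 or _b are one class to them, and where a whole thing is asked for, a point or a joint stands for the part that bears it (a point fixed in the world has none). Each returns a list of dicts, best first, with "score" (0 to 1); they miss things now and then, are a little off and sometimes report something else, mostly with a low value. They report only what shows in the picture. A call takes as long as a camera call. They do not tell look-alikes from the thing itself.
- env.find_in(picture, target): "centre" ([x, y, z] in mm, in the coordinates of the camera as it stood for that picture, good to about 4 mm: the middle of the surface that is visible of it).
- env.trace(picture, target): "mask" (420x560 bool, what is visible of it).
The state is a dict: "t": time; "joints": joint angles; "qvel": joint speeds; "tau": joint torques, N m; "eef_pos": TCP position; "tcp_rot": TCP orientation; "ft_force": force on the tool from outside, world axes, zero at the start; "moment": the same for the moment, N m; "opening": opening from 0.0 (shut) to 1.0 (fully open); "grip_force": force on a finger pad.
Only numpy, scipy, OpenCV 4.12 (cv2) and the standard library are available. Lean on these libraries where they do the work, as an engineer would, in place of code of your own. Each camera call takes 0.05 s, during which the arm holds its last target. There are 200 camera calls.

## Working session

There is one attempt and no reset: what is moved stays moved. The work goes in short steps, Python scripts to look and compute and a shell command to move; the robot and the scene stay as the last step left them, time stands still between calls to the robot, and variables do not carry over. Pictures are saved under pics/ and viewed, at most 10 in all, crops included, and the job is handed in when it is done.

```bash
mkdir -p pics; ls; cat > h.py <<'E'
import numpy as np, cv2
from cell import env
from scipy.spatial.transform import Rotation as R
def cam(n):
    return env.read_camera(n)
def T(p):
    o=np.array(p["orientation"],float)
    Rm=o if o.shape==(3,3) else (R.from_euler('xyz',o).as_matrix() if o.size==3 else R.from_quat(o).as_matrix())
    return Rm,np.array(p["position"],float)
def w(p,c):
    Rm,t=T(p); return np.asarray(c)@Rm.T+t
def cloud(p,mask=None):
    K=np.array([[p["fx"],0,p["cx"]],[0,p["fy"],p["cy"]],[0,0,1.]])
    m=(p["depth"]>0)
    if mask is not None: m&=mask
    v,u=np.nonzero(m)
    q=cv2.undistortPoints(np.c_[u,v].astype(np.float64)[:,None],K,np.array(p["D"],float))[:,0]
    d=p["depth"][v,u]
    return w(p,np.c_[q*d[:,None],d]),np.c_[u,v]
def proj(p,X):
    Rm,t=T(p);K=np.array([[p["fx"],0,p["cx"]],[0,p["fy"],p["cy"]],[0,0,1.]])
    c=(np.atleast_2d(X)-t)@Rm
    return cv2.projectPoints(c[:,None],np.zeros(3),np.zeros(3),K,np.array(p["D"],float))[0][:,0]
def save(p,n,box=None,s=1):
    i=p["img"][:,:,::-1]
    if box: i=i[box[1]:box[3],box[0]:box[2]]
    cv2.imwrite("pics/"+n,cv2.resize(i,None,fx=s,fy=s,interpolation=cv2.INTER_CUBIC))
E
python3 - <<'E'
from h import *
ps={n:cam(n) for n in("top","side")}
a=np.vstack([p["img"][:,:,::-1] for p in ps.values()])
for n,p in ps.items():
    save(p,n+"1.png"); print(n,p["orientation"],p["position"])
    for t in["rack","keeper","keeper_tab","blue_tile","clay_tile","marble_slab","easel","easel_seat","easel_front","stone","scrub_brush"]:
        for d in env.find_in(p,t)[:4]:
            print(t,round(d["score"],2),w(p,d["centre"]).round(),proj(p,w(p,d["centre"])).round()[0])
print(env.state())
E
```

```text
pics
top [-2.99471831 -0.01385055 -1.54230534] [ 421.00124559  -74.41616192 1329.91675777]
rack 0.97 [ 543. -156.   73.] [314. 241.]
keeper 0.94 [550. -94. 140.] [288. 235.]
keeper 0.57 [ 544. -157.   74.] [314. 241.]
keeper_tab 0.76 [545. -96. 145.] [289. 237.]
blue_tile 0.96 [ 766. -372.  109.] [408. 148.]
blue_tile 0.79 [ 627. -172.  115.] [323. 203.]
blue_tile 0.79 [ 551. -407.  110.] [424. 239.]
clay_tile 0.8 [ 486. -194.  127.] [332. 265.]
clay_tile 0.35 [548. -93. 141.] [287. 235.]
marble_slab 0.94 [ 561. -177.  131.] [325. 231.]
easel 0.83 [523. 192.  13.] [170. 247.]
easel_seat 0.83 [520. 195.  14.] [168. 248.]
easel_front 0.75 [521. 191.  15.] [170. 248.]
stone 0.61 [ 770. -111.   29.] [297. 150.]
stone 0.3 [ 544. -155.   74.] [314. 241.]
scrub_brush 0.65 [764. 112.  34.] [206. 150.]
side [-2.4413842  -0.01262415 -0.30633358] [ 382.72826432 -747.48001613  960.92932604]
rack 0.74 [ 536. -151.   69.] [255. 254.]
keeper 0.82 [ 538. -103.  141.] [249. 217.]
keeper_tab 0.71 [ 536. -106.  140.] [248. 219.]
blue_tile 0.91 [ 761. -380.  106.] [397. 308.]
blue_tile 0.8 [ 622. -170. 
[... 509 characters left out ...]
 [308. 167.]
{'t': 1.2, 'joints': array([ 1.20241645e+00,  4.90892421e-01,  1.55891665e+00, -1.96132591e-05,
        1.09169602e+00, -1.05601344e-01]), 'qvel': array([ 8.56598518e-05, -1.64065113e-03, -8.93007299e-04,  1.56183720e-03,
        1.82927046e-03,  1.92695300e-03]), 'tau': array([ 1.41170098e-03, -6.12489724e+01, -2.58420378e+01,  6.94284216e-02,
        4.47171670e-02,  2.11102116e-05]), 'eef_pos': array([162.33988133, 603.55841881, 214.65991105]), 'tcp_rot': array([3.14150741e+00, 2.65387048e-05, 2.87882316e+00]), 'ft_force': array([ 1.3113713 ,  0.03610639, -0.35929221]), 'moment': array([ 0.01957646, -0.0440595 ,  0.05482426]), 'grip_force': 0.0, 'opening': 0.9989559652422799}
```

View pics/top1.png

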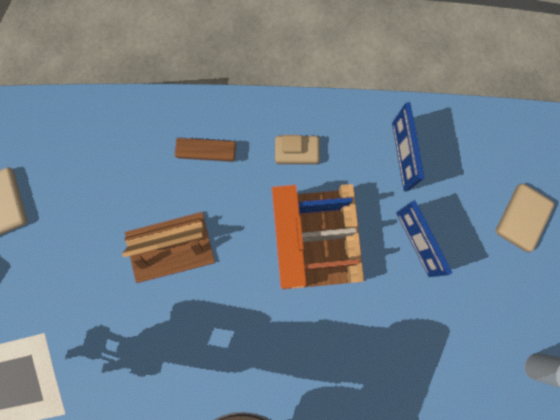

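View pics/side1.png

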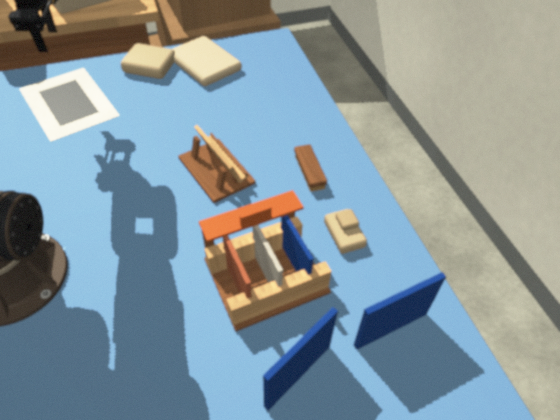

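Blue tiles: (408,148) and (424,239) stand free and are longer. The one at (323,203), in the rack slot, should be the 140 mm one. I'll check this in a crop and by measured sizes.

```bash
python3 - <<'E'
from h import *
p=cam("top"); save(p,"crop1.png",(110,170,380,300),2.9)
import pickle
s=cam("side"); pickle.dump((p,s),open("ps.pkl","wb"))
for n,q in(("top",p),("side",s)):
    for d in env.trace(q,"blue_tile"):
        X,_=cloud(q,d["mask"]); 
        top=X[X[:,2]>X[:,2].max()-12]; 
        r=cv2.minAreaRect(top[:,:2].astype(np.float32)); print(n,round(d["score"],2),r,X[:,2].min(),X[:,2].max())
    for t in("keeper","easel","clay_tile","marble_slab"):
        d=env.trace(q,t)[0]; X,_=cloud(q,d["mask"]); print(n,t,cv2.minAreaRect(X[X[:,2]>{'keeper':125}.get(t,5)][:,:2].astype(np.float32)),np.percentile(X[:,2],[1,50,99]))
        np.save(f"{n}_{t}.npy",X)
E
```

```text
top 0.73 ((769.8338623046875, -374.3936462402344), (178.89552307128906, 15.80599594116211), 9.093953132629395) -3.4811081138971076 163.36649454114968
top keeper ((548.1770629882812, -93.82691955566406), (225.7413787841797, 54.82526779174805), 6.870001792907715) [137.03659079 142.53412412 179.0809735 ]Traceback (most recent call last):
  File "<stdin>", line 11, in <module>
IndexError: list index out of range
```

View pics/crop1.png

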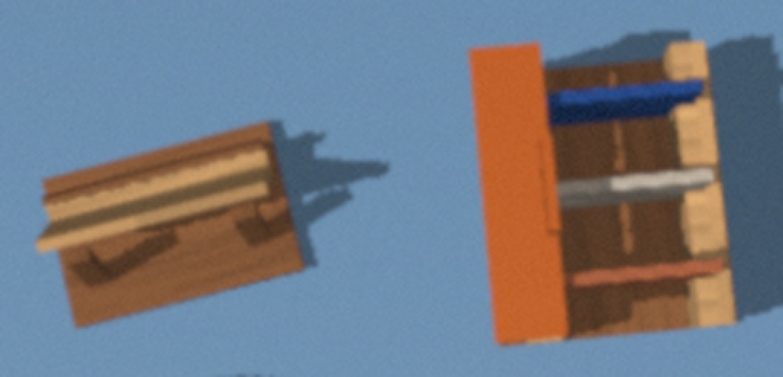

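Crop: the rack tile (blue, crop (625,100)) is the only blue tile in a slot, at rack +x. The easel's lip is on the upper (+x) side and its struts are behind, so its front faces away from the robot. Next I'll get the exact poses.

```bash
python3 - <<'E'
from h import *
import pickle
p,s=pickle.load(open("ps.pkl","rb"))
for n,q in(("top",p),("side",s)):
    X,uv=cloud(q)
    print("table z",n,np.median(X[(abs(X[:,0]-520)<150)&(abs(X[:,1]-50)<25),2]))
    c=q["img"][uv[:,1],uv[:,0]].astype(int)
    # keeper
    k=(c[:,0]>150)&(c[:,1]<100)&(c[:,2]<60)&(abs(X[:,0]-548)<140)&(abs(X[:,1]+94)<60)&(X[:,2]>125)
    K=X[k]; fl=K[abs(K[:,2]-np.median(K[:,2]))<5]
    print(n,"keeper",cv2.minAreaRect(fl[:,:2].astype(np.float32)),np.median(fl[:,2]),"tab",K[K[:,2]>155].mean(0),len(K[K[:,2]>155]))
    # slab tops
    for nm,m in(("blue",(c[:,2]>c[:,0]+50)),("any",c[:,0]>0)):
        t=X[m&(abs(X[:,0]-550)<150)&(X[:,1]<-120)&(X[:,1]>-270)&(X[:,2]>118)&(X[:,2]<140)]
        if nm=="blue": B=t; print("blue top",cv2.minAreaRect(t[:,:2].astype(np.float32)),t.mean(0),len(t))
    # easel
    E=X[(abs(X[:,0]-520)<150)&(abs(X[:,1]-190)<150)&(X[:,2]>7)&(X[:,2]<110)]
    print("easel all",cv2.minAreaRect(E[(E[:,2]<17)][:,:2].astype(np.float32)))
    r=cv2.minAreaRect(E[(E[:,2]<17)][:,:2].astype(np.float32))
    H=E[E[:,2]>50];print("high",cv2.minAreaRect(H[:,:2].astype(np.float32)),H[:,2].max())
    m,V=H[:,:2].mean(0),np.linalg.eigh(np.cov(H[:,:2].T))[1]; print("high dir",V[:,1],m)
    np.save(n+"_E.npy",E)
E
```

```text
table z top 0.16004133197952797
top keeper ((546.6763916015625, -95.89854431152344), (222.20370483398438, 51.15909194946289), 6.9960408210754395) 142.33032856512023 tab [ 550.31185043 -116.78612567  175.9616844 ] 133
blue top ((628.5562744140625, -177.58921813964844), (10.657966613769531, 113.65498352050781), 7.376936435699463) [ 627.18947455 -176.47559349  129.1959002 ] 221
easel all ((521.703125, 189.78469848632812), (297.54150390625, 291.93658447265625), 2.4320197105407715)
high ((531.4549560546875, 196.75787353515625), (70.1216812133789, 191.93209838867188), 16.93336296081543) 101.75616164074495
high dir [-0.29545919  0.95535536] [527.23452113 194.09910786]
table z side -0.010332445800827372
side keeper ((536.616455078125, -115.06498718261719), (202.92788696289062, 18.776348114013672), 6.576192855834961) 143.11336261978238 tab [ 546.3840867  -121.61607659  172.27529916] 33
blue top ((625.8260498046875, -178.91468811035156), (11.846755981445312, 118.73741149902344), 6.820285797119141) [ 624.80045064 -182.77340239  128.25773045] 298
easel all ((521.442138671875, 194.59619140625), (132.403564453125, 204.73843383789062), 16.43715476989746)
high ((528.6298828125, 196.6414794921875), (68.16908264160156, 193.6477508544922), 16.270477294921875) 98.51768887421417
high dir [-0.29976212  0.95401398] [521.86859413 181.79011399]
```

```bash
python3 -m inch '[[0,0,0.17,0,0,0,1],[0,0,0.17,0,0,0,1],[0,0,0.17,0,0,0,1],[0,0,0.17,0,0,0,1],[0,0,0.17,0,0,0,1],[0,0,0.17,0,0,0,1],[0,0,0.17,0,0,0,1]]'; python3 -m inch '[[0,0,0,-1.6,5.9,0,1],[0,0,0,-1.6,5.9,0,1],[0,0,0,-1.6,5.9,0,1],[0,0,0,-1.6,5.9,0,1],[0,0,0,-1.6,5.9,0,1],[0,0,0,-5.5,0,0,1],[0,0,0,-5.5,0,0,1],[0,0,0,-5.5,0,0,1],[0,0,0,-5.5,0,0,1],[0,0,0,-5.5,0,0,1],[0,0,0,-5.5,0,0,1],[0,0,0,-5.5,0,0,1],[0,0,0,-5.5,0,0,1],[0,0,0,-5.5,0,0,1],[0,0,0,-5.5,0,0,1],[0,0,0,-5.5,0,0,1],[0,0,0,-5.5,0,0,1],[0,0,0,-5.5,0,0,1],[0,0,0,0,0,0,1]]'
cat > prof.py <<'E'
from h import *
from scipy.optimize import least_squares
# easel frame profile
for n in("top","side"):
    E=np.load(n+"_E.npy")
    for a in (16.9,):
        t=np.radians(a); o=np.array([521.5,192])
        d=E[:,:2]-o; x=np.cos(t)*d[:,0]+np.sin(t)*d[:,1]; y=-np.sin(t)*d[:,0]+np.cos(t)*d[:,1]; z=E[:,2]
        f=(abs(y)<60)
        for xb in np.arange(-66,70,6):
            m=f&(x>xb)&(x<xb+6); 
            if m.sum()>3: print(n,xb,m.sum(),np.percentile(z[m],[5,50,95]).round(1))
        # end lines in y of top part, base
        print("y range high",np.percentile(y[(z>60)],[0.5,99.5]),"base x",np.percentile(x[(z<16)&(abs(y)<90)],[0.5,99.5]),"base y",np.percentile(y[(z<16)&(abs(x)<60)&(abs(y)<120)],[0.5,99.5]))
        h=(z>50)&(abs(x)<30)&(abs(y)<100)
        c=np.polyfit(y[h],x[h],1); print("slope high",np.degrees(np.arctan(c[0])))
E
python3 prof.py
```

```text
t: 2.33
eef_pos: [162.4, 603.6, 214.7]
tcp_rot: [3.142, -0.0, 1.683]
ft_force: [0.5, 0.0, 0.5]
opening: 0.323
grip_force: 0.0
t: 4.7
eef_pos: [549.0, -154.4, 214.3]
tcp_rot: [3.141, 0.0, 1.685]
ft_force: [-0.6, -0.3, 0.6]
opening: 0.006
grip_force: 0.0
top -66 47 [ 8.4 12.9 17.5]
top -60 117 [ 7.7 12.  16.8]
top -54 114 [ 8.9 12.7 16.9]
top -48 115 [ 8.1 12.  16.9]
top -42 116 [ 8.2 11.6 16.2]
top -36 114 [ 7.8 12.4 16.3]
top -30 115 [ 8.5 11.8 15.7]
top -24 120 [ 8.5 12.4 18.3]
top -18 105 [ 9.  12.7 17.1]
top -12 108 [ 8.6 12.3 17.1]
top -6 182 [ 9.3 15.6 96.3]
top 0 251 [ 8.7 91.7 98.7]
top 6 115 [ 9.  84.9 94.6]
top 12 72 [62.8 71.3 80.5]
top 18 72 [49.2 55.8 62.4]
top 24 84 [33.8 39.3 46.9]
top 30 136 [31.3 37.  41.7]
top 36 155 [35.  40.4 50.7]
top 42 108 [43.5 49.1 52.7]
top 48 31 [34.3 39.3 43.5]
top 54 93 [ 8.3 12.7 16.8]
top 60 115 [ 8.6 12.1 17.2]
top 66 52 [ 8. 12. 16.]
y range high [-93.95505344  95.84463572] base x [-93.53191032  83.03245165] base y [-99.06422286 101.63364695]
slope high -0.23428544586644884
side -66 61 [ 8.1 11.3 15.1]
side -60 69 [ 9.9 12.3 15.8]
side -54 77 [ 9.2 12.2 15.3]
side -48 74 [ 8.  12.  14.9]
side -42 64 [ 9.1 11.8 14.7]
side -36 73 [ 9.4 12.1 16.2]
side -30 69 [ 9.7 11.8 33.1]
side -24 66 [ 9.3 12.3 64.8]
side -18 51 [ 9.3 12.1 15.1]
side -12 54 [ 8.6 12.  94.5]
side -6 129 [10.4 91.3 96.4]
side 0 130 [ 9.6 73.5 96.7]
side 6 58 [ 9.5 13.5 59.1]
side 12 77 [ 9.3 12.9 41.5]
side 18 58 [ 8.8 12.4 25.4]
side 24 11 [ 7.8 11.1 12.3]
side 30 61 [35.8 38.2 41.7]
side 36 123 [36.1 44.1 50.6]
side 42 18 [45.1 48.3 51.2]
side 60 47 [ 9.5 12.1 14.9]
side 66 6 [ 8.7 10.3 10.8]
y range high [-93.98306595  96.29721535] base x [-64.49100408  65.84805048] base y [-98.85410535 102.33428913]
slope high -0.6720655646783852
```

```bash
python3 -m inch '[[0,0,0,0,0,2.5,1],[0,0,0,0,0,2.5,1],[0,0,0,0,0,1,1],[0,0,0,0.9,0,0,1],[0,0,0,0.6,0,0,1],[0,0,0,0.5,0,0,1],[0,0,0,0.5,0,0,1],[0,0,0,0.5,0,0,1],[0,0,0,0.5,0,0,1],[0,0,0,0.5,0,0,1],[0,0,0,0.5,0,0,1],[0,0,0,0.5,0,0,1],[0,0,0,0.5,0,0,1]]'
python3 -m inch '[[0,0,0,0.5,0,0,1],[0,0,0,0.4,0,0,1],[0,0,0,0,0,0,1]]'
python3 - <<'E'
from h import *
E=np.load("top_E.npy"); E2=np.load("side_E.npy")
t=np.radians(17.3); o=np.array([521.5,192])
def fr(E):
    d=E[:,:2]-o; return np.cos(t)*d[:,0]+np.sin(t)*d[:,1],-np.sin(t)*d[:,0]+np.cos(t)*d[:,1],E[:,2]
x,y,z=fr(E)
m=(abs(y)<85)&(z>50)&(z<88)&(x>8)&(x<28)
A=np.c_[z[m],y[m],np.ones(m.sum())]
for _ in range(5):
    c=np.linalg.lstsq(A,x[m],rcond=None)[0]; r=x[m]-A@c
    k=abs(r)<3*np.median(abs(r)); mm=np.nonzero(m)[0][k]; m=np.zeros_like(m); m[mm]=True; A=np.c_[z[m],y[m],np.ones(m.sum())]
print("face x=",c,"tilt",np.degrees(np.arctan(-c[0])),"x at z35",c[0]*35+c[2],m.sum(),abs(r).mean())
for e in(E,E2):
    x,y,z=fr(e); m=(z>44)&(z<56)&(x>34)&(x<54); print("lip top",np.median(x[m]),np.median(z[m]),np.percentile(y[m],[1,99]), np.degrees(np.arctan(np.polyfit(y[m],x[m],1)[0])))
    m=(z>60)&(abs(x)<30);print(np.percentile(y[m],[.5,99.5]),z[m].max())
E
```

```text
t: 6.32
eef_pos: [542.4, -96.2, 154.6]
tcp_rot: [3.142, -0.0, 1.689]
ft_force: [0.8, -2.5, 1.8]
opening: 0.005
grip_force: 1.1
t: 6.7
eef_pos: [541.3, -87.6, 154.6]
tcp_rot: [-3.142, 0.0, 1.689]
ft_force: [-0.2, -3.1, 1.3]
opening: 0.001
grip_force: 1.6
face x= [-3.68420427e-01  7.36609457e-03  4.13564947e+01] tilt 20.224827891960757 x at z35 28.461779751905297 250 0.4264288537851948
lip top 43.30359718107482 48.72551456910014 [-93.57245661  95.07350164] 0.5106315818217052
[-93.95886286  95.85910102] 101.75616164074495
lip top 40.22462174568031 48.62034146250778 [-91.4108041   94.10720484] 0.8946879692839685
[-93.98740393  96.29403604] 98.51768887421417
```

```bash
python3 -m inch '[[0,0,0,-2.5,0,0,1],[0,0,0,-2.5,0,-2.0,0],[0,0,0,-3.5,3.5,-4,0],[0,0,0,0,4,0,0],[0,0,0,0,0,0,0],[0,0,0,0,0,0,0]]'
python3 - <<'E'
from h import *
p=cam("wrist"); save(p,"wrist1.png"); q=cam("top"); save(q,"top2.png",(250,160,400,310),4)
s=cam("side")
for n,q in(("wrist",p),("top",q),("side",s)):
    X,uv=cloud(q); c=q["img"][uv[:,1],uv[:,0]].astype(int)
    m=(c[:,2]>c[:,0]+50)&(abs(X[:,0]-627)<40)&(X[:,1]<-80)&(X[:,1]>-260)&(X[:,2]>120)&(X[:,2]<138)
    t=X[m]; print(n,m.sum())
    if m.sum()>20: print(cv2.minAreaRect(t[:,:2].astype(np.float32)),np.median(t[:,2]),np.median(t[:,0]))
    k=(c[:,0]>150)&(c[:,1]<110)&(c[:,2]<60)&(abs(X[:,0]-548)<140)&(abs(X[:,1]+64)<90)&(abs(X[:,2]-142)<4)
    if k.sum()>20: print("keeper",cv2.minAreaRect(X[k][:,:2].astype(np.float32)))
E
```

```text
t: 7.45
eef_pos: [624.2, -162.1, 213.1]
tcp_rot: [-3.14, -0.001, 1.689]
ft_force: [-0.1, 0.4, -0.2]
opening: 0.468
grip_force: 0.0
wrist 2341
((624.2506103515625, -165.71624755859375), (9.560888290405273, 139.9139862060547), 6.911684989929199) 129.27851590986333 623.5276391455645
keeper ((508.2119140625, -74.20403289794922), (142.48460388183594, 10.407601356506348), 7.296567916870117)
top 0
keeper ((584.964111328125, -51.16954040527344), (13.17629623413086, 126.08647155761719), 73.57904815673828)
side 325
((624.2103881835938, -167.06784057617188), (11.812945365905762, 141.68215942382812), 7.061763763427734) 129.14052726235718 623.9941107046795
```

View pics/wrist1.png

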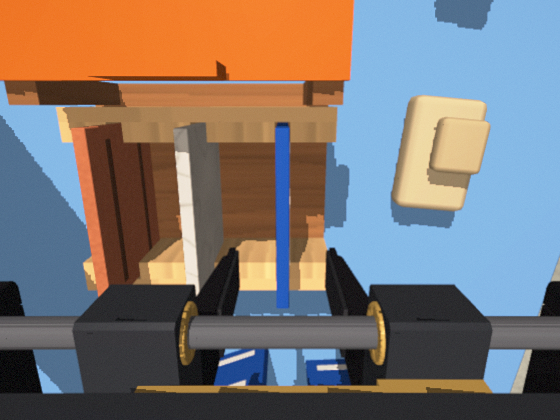

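Wrist view: the tile (282,215) is fully clear of the keeper (edge at row 80), measures 140 × 9.6 mm, and is the smallest. Grasping it now.

```bash
python3 -m inch '[[0,0,0,-0.4,0,3,0],[0,0,0,0,0,3.5,0],[0,0,0,0,0,3.5,0],[0,0,0,0,0,2,0],[0,0,0,0,0,0.9,0],[0,0,0,0,0,0,0],[0,0,0,0,0,0,1],[0,0,0,0,0,0,1],[0,0,0,0,0,0,1],[0,0,0,0,0,0,1],[0,0,0,0,0,0,1],[0,0,0,0,0,0,1]]'
```

```text
t: 9.1
eef_pos: [625.6, -166.7, 85.0]
tcp_rot: [3.141, -0.0, 1.689]
ft_force: [-0.3, 0.5, 2.0]
opening: 0.103
grip_force: 30.0
```

```bash
python3 -m inch '[[0,0,0,0,0,-0.5,1],[0,0,0,0,0,-1,1],[0,0,0,0,0,-1,1],[0,0,0,0,0,-1,1],[0,0,0,0,0,-1,1],[0,0,0,0,0,-1.5,1],[0,0,0,0,0,-1.5,1],[0,0,0,0,0,-2,1],[0,0,0,0,0,-2.5,1],[0,0,0,0,0,-2.5,1],[0,0,0,0,0,-2.5,1],[0,0,0,0,0,-2.5,1],[0,0,0,0,0,0,1]]'
python3 - <<'E'
from h import *
st=env.state(); print(st["eef_pos"],st["ft_force"],st["grip_force"])
s=cam("side"); save(s,"side2.png")
X,uv=cloud(s); c=s["img"][uv[:,1],uv[:,0]].astype(int)
m=(c[:,2]>c[:,0]+50)&(abs(X[:,0]-627)<60)&(X[:,1]<-80)&(X[:,1]>-260)&(X[:,2]>170)
print(X[m].min(0),X[m].max(0),np.percentile(X[m],[2,98],axis=0))
E
```

```text
t: 10.72
eef_pos: [626.1, -166.8, 282.2]
tcp_rot: [3.138, 0.002, 1.689]
ft_force: [-0.6, -0.4, -5.6]
opening: 0.107
grip_force: 30.0
[ 626.07741919 -166.77817011  282.23024639] [-0.62393658 -0.35863641 -5.61476304] 29.998663365840912
[ 568.60561122 -238.37979423  205.74448424] [ 686.08186216 -100.09689373  522.63565456] [[ 573.42557763 -237.16173509  212.50476462]
 [ 658.20846749 -110.38088874  444.56591794]]
```

View pics/side2.png

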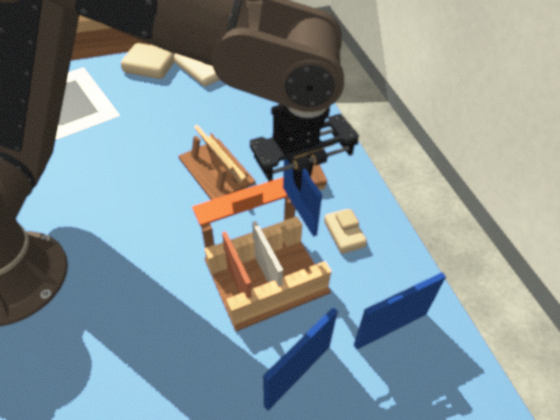

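Tile is up (310,200), underside at z≈207 mm, and the other two slabs are standing undisturbed. Moving to hover above the easel, tilted 20°.

```bash
python3 -m inch '[[0,0,-0.0875,0,0,0,1],[0,0,-0.0875,0,0,0,1],[0,0,0,2.5,-0.3,0,1],[0,0,0,3.75,-0.3,0,1],[0,0,0,4,-0.3,0,1],[0,0,0,4,-0.3,0,1],[0,0,0,4,-0.3,0,1],[0,0,0,4,-0.3,0,1],[0,0,0,4,-0.4,1,1],[0,0,0,4,-0.4,1.5,1],[0,0,0,4,-0.4,1.5,1],[0,0,0,2.5,-0.3,1,1],[0,0,0,0.75,0,1,1],[-0.1,0,0,0,0,0,1],[-0.1,0,0,0,0,0,1],[-0.1,0,0,0,0,0,1],[-0.049,0,0,0,0,0,1],[0,0,0,0,0,0,1]]'
cat > look.py <<'E'
import sys
from h import *
st=env.state(); print(st["eef_pos"],st["tcp_rot"])
p=cam("wrist"); save(p,sys.argv[1])
X,uv=cloud(p); np.savez("w.npz",X=X,c=p["img"][uv[:,1],uv[:,0]])
t=np.radians(16.8); o=np.array([521.5,192]); d=X[:,:2]-o
x,y,z=np.cos(t)*d[:,0]+np.sin(t)*d[:,1],-np.sin(t)*d[:,0]+np.cos(t)*d[:,1],X[:,2]
m=(z>55)&(z<90)&(x>0)&(x<30)&(abs(y)<90)
if m.sum()>30:
    for k in range(4):
        A=np.c_[z[m],y[m],np.ones(m.sum())]; c=np.linalg.lstsq(A,x[m],rcond=None)[0]; r=x-np.c_[z,y,np.ones(len(z))]@c
        m&=abs(r)<3*np.median(abs(r[m]))+.3
    print("face",m.sum(),c,"tilt",np.degrees(np.arctan(-c[0])),"x35",c[0]*35+c[2],"yawcorr",-np.degrees(np.arctan(c[1])))
m=(z>44)&(z<54)&(x>32)&(x<50)&(abs(y)<110); print("lip",m.sum())
if m.sum()>20: print(np.median(x[m]),np.median(z[m]),np.percentile(x[m],[5,95]),np.percentile(y[m],[1,99]),-np.degrees(np.arctan(np.polyfit(y[m],x[m],1)[0])))
m=(z>75)&(z<100)&(abs(x)<30)&(abs(y)<120); print("high y",m.sum(),np.percentile(y[m],[.5,99.5]) if m.sum() else 0)
E
python3 look.py wrist2.png
```

```text
t: 13.02
eef_pos: [485.1, 182.1, 219.3]
tcp_rot: [2.794, 0.0, 1.863]
ft_force: [0.0, 0.2, -4.2]
opening: 0.101
grip_force: 30.0
[485.07869737 182.10444549 219.30135488] [2.79439687e+00 1.05474418e-04 1.86320792e+00]
lip 802
40.68107122822578 48.02729444732654 [38.31910747 42.8679501 ] [-59.87880354  97.57690262] 0.15755441521634478
high y 663 [-58.56442424  98.15127874]
```

View pics/wrist2.png

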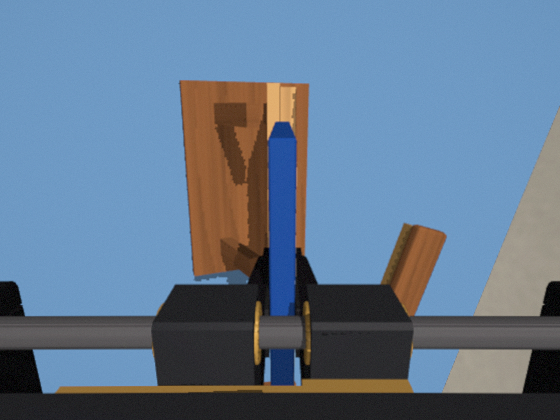

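```bash
python3 -m inch '[[0,0,0,0.1,0.4,0,1],[0,0,0,0,0,2,1],[0,0,0,0,0,2.5,1],[0,0,0,0,0,2.5,1],[0,0,0,0,0,1.5,1],[0,0,0,0,0,1,1],[0,0,0,0,0,0,1]]'
python3 - <<'E'
from h import *
st=env.state()
s=cam("side"); 
save(s,"side3.png",(170,90,300,220),5)
T0=R.from_euler('xyz',st["tcp_rot"]).as_matrix()
ey=np.array([-np.sin(.2932),np.cos(.2932),0]); c,si=np.cos(.2932),np.sin(.2932)
b=st["eef_pos"]+T0@[0,0,75]; d=b-np.r_[521.5,192,0]
print("bottom centre in easel frame",c*d[0]+si*d[1],-si*d[0]+c*d[1],b[2])
E
```

```text
t: 13.95
eef_pos: [520.2, 194.3, 131.7]
tcp_rot: [2.793, -0.0, 1.864]
ft_force: [0.2, 0.2, -5.3]
opening: 0.107
grip_force: 30.0
bottom centre in easel frame 25.012950832493242 2.6212137868169636 61.16466992299789
```

View pics/side3.png

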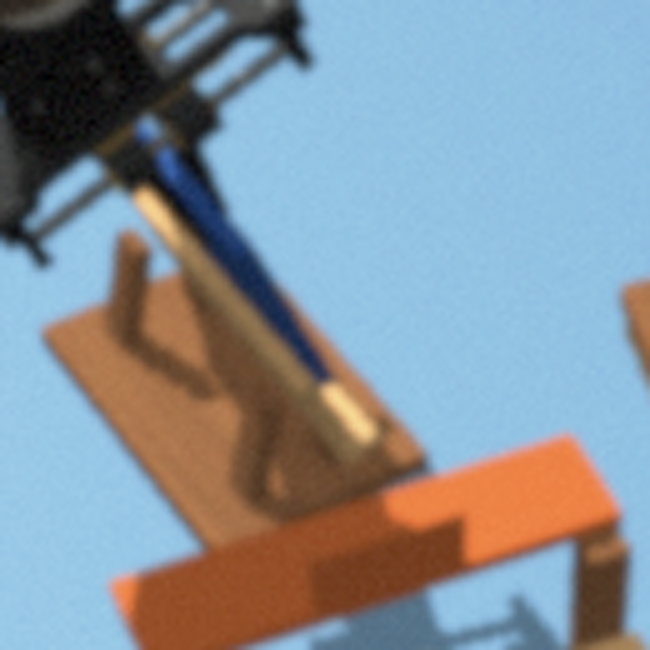

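```bash
python3 -m inch '[[0,0,0,0,0,0.6,1],[0,0,0,0,0,0.6,1],[0,0,0,0,0,0.5,1],[0,0,0,0,0,0.3,1],[0,0,0,0,0,0.1,1],[0,0,0,0,0,0.1,1],[0,0,0,0,0,0,1]]'; python3 -m inch '[[0,0,0,0,0,0.1,1],[0,0,0,0,0,0,1]]'; python3 -m inch '[[0,0,0,0,0,0.1,1],[0,0,0,0,0,0,1]]'
```

```text
t: 14.88
eef_pos: [527.3, 196.5, 111.4]
tcp_rot: [2.792, -0.0, 1.864]
ft_force: [-0.3, 0.4, -4.9]
opening: 0.106
grip_force: 30.0
t: 15.12
eef_pos: [527.7, 196.6, 110.4]
tcp_rot: [2.793, -0.0, 1.864]
ft_force: [-0.4, 0.7, -5.0]
opening: 0.104
grip_force: 30.0
t: 15.38
eef_pos: [528.0, 196.7, 109.4]
tcp_rot: [2.793, -0.0, 1.864]
ft_force: [0.1, 0.8, -4.4]
opening: 0.103
grip_force: 30.0
```

```bash
python3 -m inch '[[0,0,0,0,0,0.1,1],[0,0,0,0,0,0,1]]'; python3 -m inch '[[0,0,0,0,0,0.1,1],[0,0,0,0,0,0,1]]'
```

```text
t: 15.62
eef_pos: [528.3, 196.8, 108.4]
tcp_rot: [2.793, -0.0, 1.864]
ft_force: [0.0, -0.9, -4.5]
opening: 0.103
grip_force: 30.0
t: 15.88
eef_pos: [528.4, 196.9, 108.1]
tcp_rot: [2.792, -0.0, 1.864]
ft_force: [-6.0, 0.2, 5.3]
opening: 0.104
grip_force: 30.0
```

```bash
python3 -m inch '[[0,0,0,0,-0.1,-0.05,1],[0,0,0,0,0,0,1]]'; python3 -m inch '[[0,0,0,0,-0.1,0,1],[0,0,0,0,0,0,1]]';  python3 -m inch '[[0,0,0,0,-0.05,0,1],[0,0,0,0,0,0,1]]'
```

```text
t: 16.12
eef_pos: [527.6, 196.6, 107.8]
tcp_rot: [2.792, -0.0, 1.864]
ft_force: [-2.5, 0.9, 0.5]
opening: 0.105
grip_force: 30.0
t: 16.38
eef_pos: [527.1, 196.4, 107.7]
tcp_rot: [2.791, 0.0, 1.864]
ft_force: [-0.9, 1.1, 0.9]
opening: 0.104
grip_force: 30.0
t: 16.62
eef_pos: [526.6, 196.1, 107.4]
tcp_rot: [2.792, 0.0, 1.864]
ft_force: [0.4, -0.7, 1.8]
opening: 0.101
grip_force: 30.0
```

```bash
python3 -m inch '[[0,0,0,0,-0.06,0,1],[0,0,0,0,0,0,1]]'; python3 -m inch '[[0,0,0,0,-0.06,0,1],[0,0,0,0,0,0,1]]'
```

```text
t: 16.88
eef_pos: [526.3, 196.0, 107.3]
tcp_rot: [2.791, -0.0, 1.864]
ft_force: [3.1, 1.9, 2.4]
opening: 0.104
grip_force: 30.0
t: 17.12
eef_pos: [526.0, 196.0, 107.2]
tcp_rot: [2.79, -0.0, 1.863]
ft_force: [5.1, 2.3, 1.5]
opening: 0.104
grip_force: 30.0
```

```bash
python3 -m inch '[[0,0,0,0,0,0,0.6],[0,0,0,0,0,0,0.3],[0,0,0,0,0,0,0],[0,0,0,0,0,0,0],[0,0,0,0,0,0,0]]'; python3 -m inch '[[0,0,0,0,0,-1,0],[0,0,0,0,0,-2,0],[0,0,0,0,0,-3,0],[0,0,0,0,0,-4,0],[0,0,0,0,0,-3,0],[0,0,0,-4,0,0,0],[0,0,0,-5,0,0,0],[0,0,0,-5,0,0,0],[0,0,0,0,0,0,0]]'
python3 look.py wrist3.png
python3 - <<'E'
from h import *
a=cam("side"); b=cam("top")
i=np.hstack([cv2.resize(a["img"][100:330,180:360,::-1],(390,500)),cv2.resize(b["img"][150:320,110:370,::-1],(400,500))]); cv2.imwrite("pics/fin.png",i)
for n,q in(("side",a),("top",b)):
    X,uv=cloud(q); c=q["img"][uv[:,1],uv[:,0]].astype(int)
    m=(c[:,2]>c[:,0]+60)&(c[:,1]<90)&(abs(X[:,0]-521)<80)&(abs(X[:,1]-192)<120)&(X[:,2]>40)&(X[:,2]<170); d=X[m,:2]-[521.5,192]; 
    t=.2932;x=np.cos(t)*d[:,0]+np.sin(t)*d[:,1];y=-np.sin(t)*d[:,0]+np.cos(t)*d[:,1]
    if m.sum()>30: print(n,m.sum(),np.percentile(y,[1,99]),"x-z slope",np.polyfit(X[m,2],x,1),"zmax",X[m,2].max())
E
```

```text
t: 17.75
eef_pos: [525.1, 195.8, 106.7]
tcp_rot: [2.793, -0.0, 1.864]
ft_force: [-0.0, -0.7, 0.3]
opening: 0.493
grip_force: 0.0
t: 18.88
eef_pos: [523.6, 46.2, 229.5]
tcp_rot: [2.792, 0.0, 1.86]
ft_force: [-0.9, 0.3, -0.6]
opening: 0.496
grip_force: 0.0
[523.57892303  46.23771182 229.48594036] [2.79185046e+00 3.13923750e-04 1.85979678e+00]
lip 889
39.7750311695346 48.02866831964798 [37.17023019 42.44027563] [-89.69668481  29.60537152] -0.3835911102860031
high y 1624 [-90.55074563  16.58880095]
top 248 [-67.33098479  66.26371727] x-z slope [-0.40098719 52.1707834 ] zmax 156.41526993746515
```

View pics/fin.png

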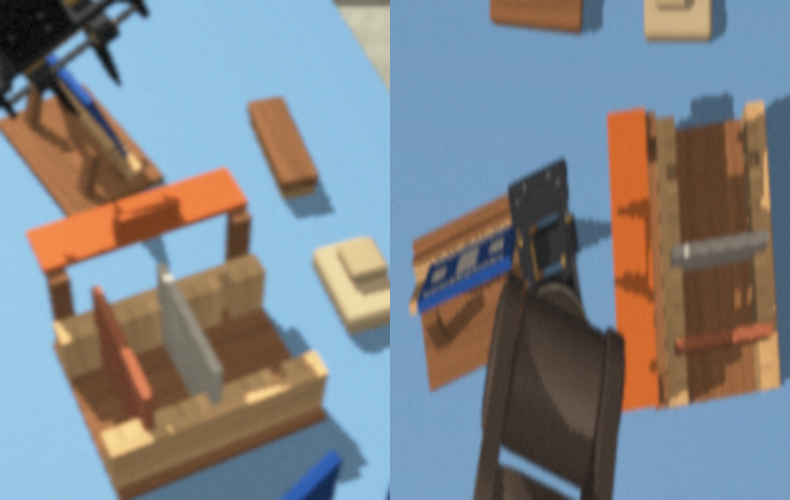

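View pics/wrist3.png

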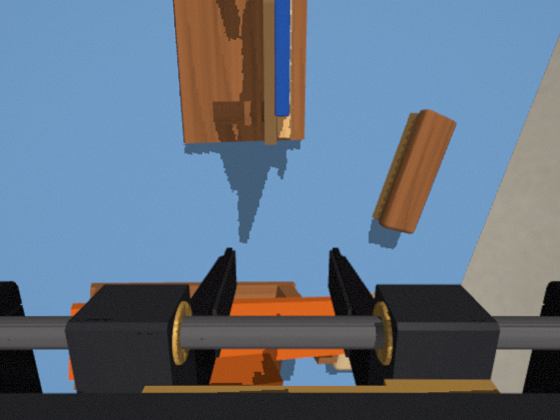

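The pictures show the tile on the ledge, flat against the backrest and centred. Its white pattern faces the front, the keeper is open, and the other slabs, stone and brush are in place.

```bash
python3 -c "from cell import env; print(env.job_done())"
```

```text
the job is handed in; nothing more can be done
None
```

The blue tile is leaning on the easel ledge, centred and square with its white pattern to the front. The keeper is open by about 45 mm, the other slabs, stone and brush are undisturbed, and I handed the job in at about 19 s; no verdict was returned.

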